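# Set the bench drill to speed step five and start it

### The arm

A 7-joint arm with a two-finger parallel gripper is mounted at the origin on the work surface. World frame = base frame: x ahead of the robot, y to its left, z up, the work surface at z = 0. Lengths are in mm, angles in rad, forces in N, time in s.
With the tool pointing down it reaches from about 425 to 1025 mm from the base axis. Payload 3.6 kg.
Tool frame: the origin (TCP) lies between the finger pads; the fingertips stand 17 mm ahead of it and the grasp point (between the pads) lies 2 mm behind it (r.tip_reach is the distance from the TCP to the fingertips, in mm); z points along the fingers, y is the direction in which the jaws open and shut (so a half turn about z gives the same grasp; the last joint's range is limited). The gripper opens to 85 mm and grips with 20 to 120 N. Pads are 22 mm wide; open, the fingers measure 114 mm over their backs; the gripper's body (76 mm by 85 mm) begins 54 mm behind the grasp point. The pads swing forward as they close: fully open they stand 13 mm farther back than shut.
Start: joints at [1.008, 0.591, 0.048, 1.609, -0.033, 0.943, -0.034], TCP at [327.569, -646.783, 248.302] pointing down, gripper open.
Joint ranges: [-2.69, 2.69], [-0.47, 2.24], [-1.27, 1.36], [0.19, 2.51], [-1.53, 4.68], [0.08, 2.07], [-3.09, 3.09]. Speed limits (rad/s): [2.57, 2.57, 3.14, 3.14, 3.14, 3.14, 3.14].

### API

Orientations are given as a 3x3 rotation matrix whose columns are the frame's x, y, z axes.
In Python, from workcell import r gives the robot as it stands.
- The arm moves only by the tool send_rows, never from a script. Its argument "motion" is a list of rows, each an object with "xyz": the shift along the tool's x, y, z in m, a list of three; "turn": the turn about the tool's z in rad. In form: [{"xyz": [dx, dy, dz], "turn": turn}, ...]. A call has 1 to 20 rows; each row is the pose to reach, as a shift and turn from the pose commanded when the call began, along the tool's axes at that moment; what a row does not reach only later rows make up. A row lasts 1/12 s, in which the tool goes at most 41.7 mm and 7.16 degrees, less where a joint would pass 70% of its speed; a pose out of reach is approached as far as the arm can. A call with a gripper value outside its range is refused whole. "jaw" is the gripper command: -1 is fully open, 1 is shut, values between are in proportion, set as the call begins (left out, the last holds). The fingers move at their own pace and stop on an object; "grip_force" is the grip in N (left out, the last holds). Time passes only in rows, so rows that repeat a pose let the fingers close. It gives the time, the measured TCP pose, the force and the opening at its end, in the units of the state.
- r.get_obs(): the state, without advancing time (a new reading comes with each control period).
- r.camera(name): name is "scene" or "top"; returns a dict with "image" (480x640x3 uint8, red, green, blue), "fx", "fy", "cx", "cy" (pixels), "R" (3x3) and "t" (3): a world point X has camera coordinates R X + t. Camera axes: x right, y down, z forward; pixel columns grow to the right and rows downward; lengths in mm; the calibration is good to about 2 mm. A picture is of the moment at which its call begins. There is no depth.
- r.job_done(): hands the job in, once; it reports no verdict.
Trained networks look in the newest picture that a camera, given by its name, has taken for a name from the list of things; names that differ only in an ending like _2 or _b are one class to them, and where a whole thing is asked for, a point or a joint stands for the part that bears it (a point fixed in the world has none). Each returns a list of dicts, best first, with "score" (0 to 1); they miss things now and then, are a little off and sometimes report something else, mostly with a low value. They report only what shows in the picture. A call takes as long as a camera call.
- r.search_frame(camera, target): "box" ([left, top, width, height] in pixels, round what is visible of it).
- r.outline_of(camera, target): "region" (480x640 bool, what is visible of it) and "box" ([left, top, width, height] in pixels, round what is visible of it).
- r.place_of(camera, target): "pixel" ([column, row] in pixels: a listed point, or the origin of a listed thing).
The state is a dict: "t": time; "q": joint angles; "joint_vel": joint speeds; "joint_torque": joint torques, N m; "eef_pos": TCP position; "tcp_rot": TCP orientation; "wrist_force": force on the tool from outside, world axes, zero at the start; "moment": the same for the moment, N m; "opening": finger opening in mm.
Only numpy, scipy, OpenCV 4.12 (cv2) and the standard library are available. Lean on these libraries where they do the work, as an engineer would, in place of code of your own. Each camera call takes 0.05 s, during which the arm holds its last target.

### The job

Set the bench drill to speed step five and start it: with a fingertip, push the pointer handle of the rotary speed selector on the control desk round clockwise, click by click, until it has dropped into the fifth step after the zero dot, then press the low flat start button fully in and let it spring back. Push the handle round, do not grip it, and start the drill only when the speed is set. Do not press the other two buttons, and leave the loose tools and the oil bottle where they are.

Things in the scene. Friction and masses are not known exactly. Their poses are not given: they have to be found in the camera images.
- desk: Fixed grey control desk; origin on the bench under the middle of its panel, x axis from the operator's edge to the back. The panel, 228 mm deep and 330 mm wide, slopes 10 degrees up to the back, its middle 93 mm above the bench; behind it a flat ledge 85 mm deep, 112 mm high. Seen from the robot: selector left, start button right of the middle, stop right of start, emergency stop behind them.
- speed (a joint): Selector angle, rad, grows clockwise seen from above. A ball detent holds it every 30 degrees: 0 = zero (round dot on the scale), then steps one to seven (bar marks, each longer than the last); step five is 2.618. Starts at 0 to 3 steps; end stops at 0 and seven. A click needs about 6 N pushed 24 mm from the axis; past half way it springs into the next step by itself, before that it springs back.
- speed_handle (a point): On the axis of the selector's black handle, half-way up its bar. z = panel normal (axis, upward); x = along the bar to the pointer end, turning with it. Bar: 16 mm thick, 30 mm high (+-15 mm), to 38 mm at the pointed end (white line; flanks flat to 30 mm), 28 mm at the blunt end, on a 60 mm round skirt whose top is 15 mm below this point; the 132 mm aluminium scale plate is 23 mm below it.
- start (a joint): Travel of the start button in m: 0 out, 0.005 fully in; a spring (1.5 N at first, 5 N fully in) returns it.
- start_top (a point): Centre of the flat top of the start button: white, round, 31 mm across, the low flat one of the two round buttons, 13 mm above the panel in a 41 mm steel ring that is 4 mm high. Its z axis is the panel's normal; the button moves in along -z and cannot be pressed below its ring.
- stop (a joint): Travel of the stop button in m, 0 out, 0.005 in. Not to be pressed.
- stop_top (a point): Top centre of the stop button: black, tall, 25 mm across, 26 mm above the panel, 73 mm to the right of the start button.
- estop (a joint): Travel of the emergency stop in m, 0 out, 0.005 in. Not to be pressed.
- estop_top (a point): Top centre of the emergency stop's mushroom head, 45 mm across, 38 mm above the panel, on a round yellow plate.
- chuck_key: Bystander: steel T-shaped drill-chuck key, about 90 mm long with a 74 mm cross bar, 16 mm high, lying on the desk's rear ledge; origin under its middle.
- chuck: Bystander: drill chuck 53 mm across, 74 mm high, standing on the desk's rear ledge; origin under its middle.
- oil: Bystander: white oil bottle with a black spout, 62 mm across, 177 mm high, on the bench left of the desk; origin under its middle.
- vblock: Bystander: steel V-block, 50 by 36 by 40 mm, on the bench left of the desk; origin under its middle.
- caliper: Bystander: steel vernier caliper, 235 mm long, 10 mm high, lying right of the desk; origin under the middle of its beam.

How it is judged:
By the outcome, as a careful person would: the job done as asked, in the order asked, and still so for the second after the job is handed in, with the robot touching nothing.
It also fails if it takes over 61 s, if anything falls off the work surface, if the arm or the gripper's body presses on something with over 40 N, if the wrist force passes 120 N, or if a joint passes its speed limit or range.

## Working session

There is one attempt and no reset: what is moved stays moved. The work goes in short steps, Python scripts to look and compute and a tool call to move; the robot and the scene stay as the last step left them, time stands still between calls to the robot, and variables do not carry over. Pictures are saved under pics/ and viewed, and the job is handed in when it is done.

Besides the shell and the picture viewer there is one more tool, called after "Emit:" as name([rows], argument=value, ...), one row to a line, values as JSON. send_rows: Moves the arm, as the interface text tells. Its arguments: {"type":"object","properties":{"motion":{"type":"array","items":{"type":"object","properties":{"xyz":{"type":"array","items":{"type":"number"}},"turn":{"type":"number"}}}},"jaw":{"type":"number"},"grip_force":{"type":"number"}},"required":["motion"]}

```bash
mkdir -p pics; ls; cat > h.py <<'E'
from workcell import r
import numpy as np, cv2
def snap(n,f):
    c=r.camera(n); cv2.imwrite('pics/'+f,c['image'][:,:,::-1]); return c
def ray(c,p):
    d=np.linalg.inv(c['R'])@np.array([(p[0]-c['cx'])/c['fx'],(p[1]-c['cy'])/c['fy'],1]); o=-np.array(c['R']).T@np.array(c['t']); return o,d/np.linalg.norm(d)
def tri(c1,p1,c2,p2):
    o1,d1=ray(c1,p1);o2,d2=ray(c2,p2)
    A=np.stack([d1,-d2],1);s=np.linalg.lstsq(A,o2-o1,rcond=None)[0]
    a=o1+s[0]*d1;b=o2+s[1]*d2
    return (a+b)/2,np.linalg.norm(a-b)
E
python3 - <<'E'
from h import *
np.set_printoptions(precision=1,suppress=True)
cs={n:snap(n,n+'0.png') for n in('scene','top')}
for n in cs: print(n,cs[n]['fx'],ray(cs[n],(320,240)))
for t in('speed_handle','start_top','stop_top','estop_top','desk','chuck','oil'):
    P={}
    for n in cs:
        l=r.place_of(n,t); print(t,n,[(np.array(k['pixel']),round(k['score'],2)) for k in l[:2]])
        if l:P[n]=l[0]['pixel']
    if len(P)==2: print(tri(cs['scene'],P['scene'],cs['top'],P['top']))
o=r.get_obs();print(o)
E
```

```text
pics
scene 532.017776447988 (array([1055.5, -291.5,  856.4]), array([-0.5,  0.4, -0.8]))
top 581.5131719040631 (array([ 519.4,   61.8, 1335.1]), array([ 0.1,  0. , -1. ]))
speed_handle scene [(array([316.7, 228. ]), 0.95)]
speed_handle top [(array([319.6, 253.6]), 0.78)]
(array([605. ,  80.6, 118.5]), np.float64(2.3934661662187615))
start_top scene [(array([244.7, 251.5]), 0.8)]
start_top top [(array([381.1, 271.8]), 0.66)]
(array([564.8, -46.9, 111.3]), np.float64(0.4285997293135227))
stop_top scene [(array([205.7, 270.5]), 0.56)]
stop_top top [(array([415.6, 274.8]), 0.6)]
(array([ 556.7, -119.7,  109.6]), np.float64(1.1706064591328933))
estop_top scene [(array([254. , 284.7]), 0.58)]
estop_top top [(array([399.6, 228.7]), 0.82)]
(array([651.2, -83.8, 148.4]), np.float64(0.9331093028714291))
desk scene [(array([288.5, 287.7]), 0.63)]
desk top []
chuck scene [(array([289.4, 356.3]), 0.73)]
chuck top [(array([402.9, 172.6]), 0.9), (array([414. , 275.4]), 0.35)]
(array([ 772.4, -101.6,  118.4]), np.float64(5.81357303075387))
oil scene [(array([423.8, 255.2]), 0.57)]
oil top []
{'t': 0.8, 'q': array([ 1. ,  0.6,  0. ,  1.6, -0. ,  0.9, -0. ]), 'joint_vel': array([ 0., -0., -0., -0., -0.,  0.,  0.]), 'joint_torque': array([ -0. , -54.9,   1.5, -19.9,   0. ,   0. ,  -0. ]), 'eef_pos': array([ 327.6, -646.8,  248.4]), 'tcp_rot': array([[ 0.9,  0.5,  0. ],
       [ 0.5, -0.9, -0. ],
       [-0. ,  0. , -1. ]]), 'wrist_force': array([ 0.7,  0.3, -1.1]), 'moment': array([-0.1,  0.1, -0. ]), 'opening': 85.74729532658745}
```

View pics/scene0.png

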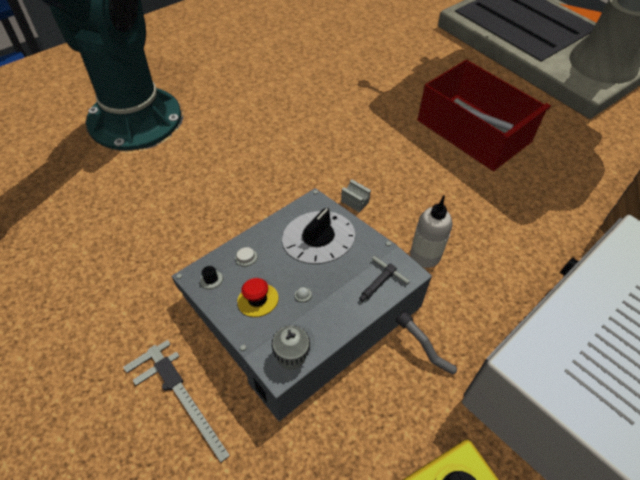

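View pics/top0.png

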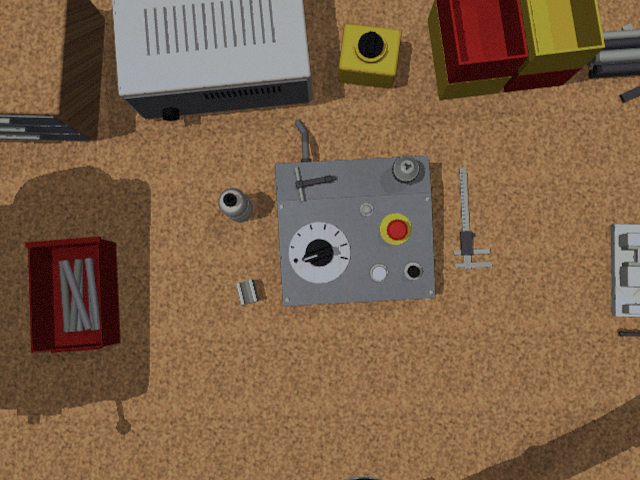

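```bash
python3 - <<'E'
import cv2
a=cv2.imread('pics/top0.png')[190:310,250:430];b=cv2.imread('pics/scene0.png')[180:300,180:370]
cv2.imwrite('pics/topc.png',cv2.resize(a[:, :110],None,fx=5,fy=5,interpolation=2))
cv2.imwrite('pics/scc.png',cv2.resize(b,None,fx=4,fy=4,interpolation=2))
E
```

```text
(no output)
```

View pics/topc.png

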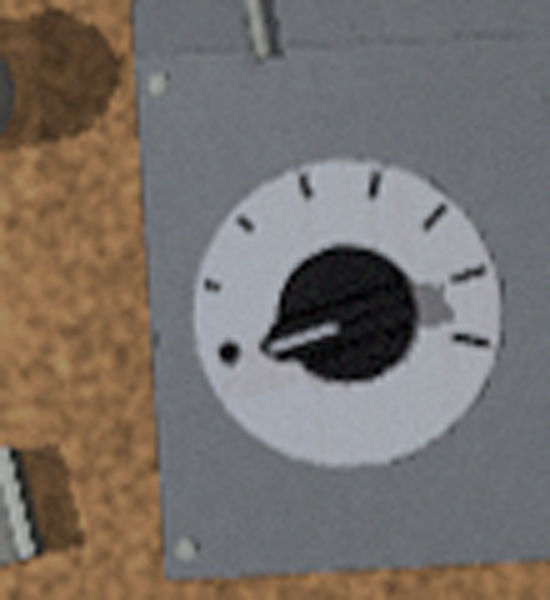

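View pics/scc.png

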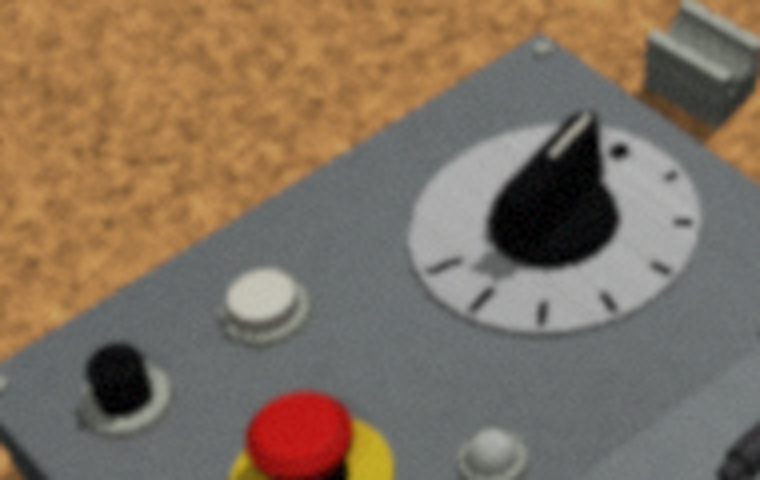

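Both views show the pointer on the zero dot: dot at about (296,260) in the top view, handle centre at (319,253), start button at (379,272). Next I'll fit the desk pose from image features.

```bash
python3 - <<'E'
from h import *
print(r.tip_reach)
a=cv2.imread('pics/top0.png');b=cv2.imread('pics/scene0.png')
for nm,im,box in(('top',a,(285,218,355,290)),('top_s',a,(368,260,391,284)),('sc',b,(276,205,362,270)),('sc_s',b,(232,240,260,268))):
    x0,y0,x1,y1=box;g=im[y0:y1,x0:x1].astype(int)
    m=(g.min(2)>(140 if nm in('top','sc') else 165)).astype(np.uint8)
    n,l,s,c=cv2.connectedComponentsWithStats(m);k=1+np.argmax(s[1:,4]);m=(l==k).astype(np.uint8)
    cn=max(cv2.findContours(m,0,1)[0],key=cv2.contourArea);h=cv2.convexHull(cn)
    e=cv2.fitEllipse(h) if len(h)>=5 else None
    print(nm,s[k],c[k]+[x0,y0],'ellipse',np.array(e[0])+[x0,y0],e[1:])
t1=cv2.resize(a[285:315,270:450],None,fx=4,fy=4,interpolation=2);t2=cv2.resize(a[150:210,270:450],None,fx=4,fy=4,interpolation=2)
cv2.imwrite('pics/c1.png',np.vstack([t2,t1]))
cv2.imwrite('pics/c2.png',cv2.resize(b[180:390,165:435],None,fx=2.8,fy=2.8,interpolation=2))
E
```

```text
17.0
top [   4    4   61   61 2055] [318.44817518 252.61751825] ellipse [318.88843536 252.12036896] ((60.85572052001953, 61.055015563964844), 89.79573059082031)
top_s [5 9 3 4 6] [374.16666667 270.66666667] ellipse [374. 271.] ((1.0256038904190063, 4.503495216369629), 28.154966354370117)
sc [  23    7   56   50 1075] [332.57116279 241.60186047] ellipse [319.03467178 236.38074875] ((50.09169387817383, 70.92630004882812), 81.00713348388672)
sc_s [  6   8  15  11 130] [244.91538462 253.16153846] ellipse [244.89215183 253.18198299] ((10.341773986816406, 14.943095207214355), 77.44580078125)
```

View pics/c1.png

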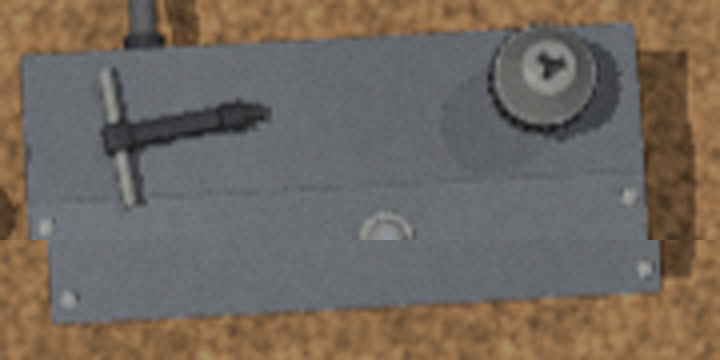

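View pics/c2.png

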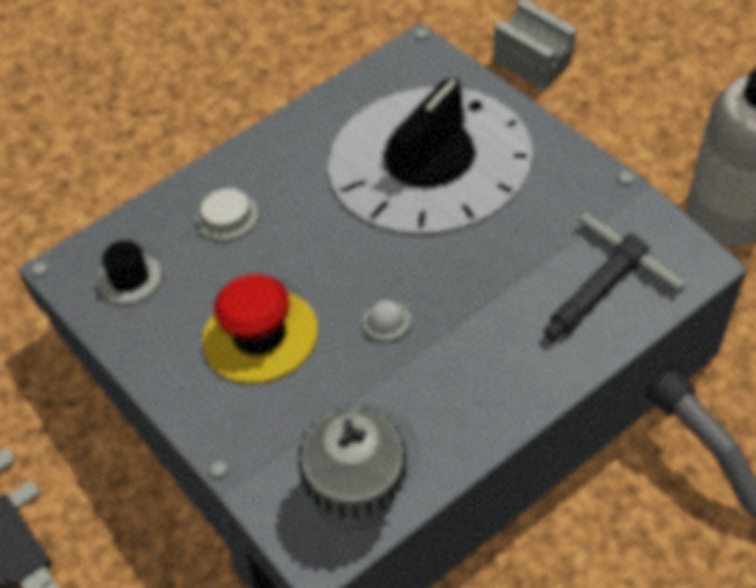

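```bash
cat > fit.py <<'E'
from h import *
from scipy.optimize import least_squares
np.set_printoptions(precision=2,suppress=True)
C={n:r.camera(n) for n in('scene','top')}
a=np.deg2rad(10)
def panel(p,u,v,h): # u along slope, v left, h normal
    x=u*np.cos(a)-h*np.sin(a); z=93+u*np.sin(a)+h*np.cos(a)
    c,s=np.cos(p[2]),np.sin(p[2]); return np.array([p[0]+c*x-s*v,p[1]+s*x+c*v,z])
def ledge(p,d,v):
    x=114*np.cos(a)+d;c,s=np.cos(p[2]),np.sin(p[2]); return np.array([p[0]+c*x-s*v,p[1]+s*x+c*v,112])
def proj(c,X):
    q=c['R']@X+c['t'];return np.array([c['fx']*q[0]/q[2]+c['cx'],c['fy']*q[1]/q[2]+c['cy']])
obs=[('top',lambda p:panel(p,-114,165,0),(282.8,305.6)),('top',lambda p:panel(p,-114,-165,0),(434.6,297.5)),
('top',lambda p:ledge(p,85,165),(275.1,163.6)),('top',lambda p:ledge(p,85,-165),(428.1,155.4)),
('top',lambda p:panel(p,114,165,0),(277.1,200.4)),('top',lambda p:panel(p,114,-165,0),(430.9,193.4)),
('scene',lambda p:panel(p,-114,165,0),(315.2,188.4)),('scene',lambda p:panel(p,-114,-165,0),(172.6,276.9)),
('scene',lambda p:ledge(p,85,165),(430.1,276.2)),('scene',lambda p:panel(p,114,-165,0),(245.1,353.7)),('scene',lambda p:panel(p,114,165,0),(396.8,248.3)),
('top',lambda p:panel(p,p[3],p[4],0),(318.9,252.1)),('scene',lambda p:panel(p,p[3],p[4],0),(319,236.6)),
('top',lambda p:panel(p,p[5],p[6],13),(380,271.9)),('scene',lambda p:panel(p,p[5],p[6],13),(244.9,252.3)),
('top',lambda p:panel(p,p[3]+50*np.cos(p[7]),p[4]+50*np.sin(p[7]),0),(295.5,260)),
]
f=lambda p:np.concatenate([proj(C[n],g(p))-o for n,g,o in obs])
s=least_squares(f,[610,0,0.05,0,80,-50,-50,1.8],x_scale=[1,1,.01,1,1,1,1,.01],loss='soft_l1')
p=s.x
if __name__=='__main__':
    print(p);print(f(p).reshape(-1,2))
    print('handle',panel(p,p[3],p[4],23),'start',panel(p,p[5],p[6],13),'stop',panel(p,p[5],p[6]-73,26))
    th=p[7]; print('dot angle desk',np.rad2deg(th))
    dot=proj(C['scene'],panel(p,p[3]+50*np.cos(th),p[4]+50*np.sin(th),0));print('dot in scene',dot)
    t5=th-np.deg2rad(150);print('mark5 top',proj(C['top'],panel(p,p[3]+55*np.cos(t5),p[4]+55*np.sin(t5),0)),'seen',250+436/5,190+215/5)
E
python3 fit.py
python3 - <<'E'
from h import *
a=cv2.imread('pics/top0.png');g=a[262:284,368:392].min(2)
print(g[2:20])
E
```

```text
[611.89   2.86   0.03  -1.16  81.26 -50.36 -46.45   1.8 ]
[[ 0.    1.9 ]
 [ 0.98  1.5 ]
 [-0.65 -1.05]
 [ 0.18 -1.32]
 [-0.84  1.3 ]
 [ 0.32 -0.25]
 [ 0.2  -0.92]
 [-1.56 -0.91]
 [ 4.89  1.22]
 [-1.34  4.64]
 [ 1.9  -2.72]
 [-0.25  1.25]
 [ 0.69  0.34]
 [-0.13  1.75]
 [ 0.45  2.3 ]
 [ 0.74 -0.18]]
handle [604.16  83.91 115.45] start [561.56 -45.23  97.06] stop [ 561.63 -118.26  109.86]
dot angle desk 102.99181181052951
dot in scene [335.81 220.65]
mark5 top [336.47 234.87] seen 337.2 233.0
[[105 106 104 106 105  93 103 110 120 127 129 127 118 115 113 102 100 101
  104 106 105 104 105 106]
 [103 102 103 104  97  98 125 140 146 132 130 121 126 143 147 121 100 104
  104 107 107 104 105 107]
 [106 108 104  95 104 135 146 131 130 120 127 121 119 135 127 129 138 116
   89 108 107 105 106 104]
 [103 104  97 100 137 145 114 129 143 156 168 167 161 154 130 115 127 140
   81  92 107 104 104 105]
 [108 101  90 120 146 116 122 154 164 168 165 162 163 165 161 154 121 113
   95  86 106 107 104 111]
 [101 101  98 142 127 115 157 166 164 165 164 168 159 164 163 165 155  92
   92 106 106 106 105 107]
[... 513 characters left out ...]
05 110 135 141 167 160 165 164 163 161 164 161 167 162 164 166 159
   88  89 104 106 104 104]
 [101  96  98 132 143 159 168 164 166 162 165 164 162 163 164 164 161 143
   94 102 102 106 107 105]
 [107 101  93 123 139 150 163 165 163 162 163 164 165 162 166 162 148 106
  104 110 105 103 102 105]
 [108 108  99 111 129 144 156 157 163 163 163 162 164 166 163 148 114  97
  104  99 102 105 104 102]
 [104 104 100  95 107 131 139 145 158 160 156 168 161 149 140 131 100 105
  102 102 105 105 106 105]
 [108 107 109  95  91  97 125 130 143 140 151 158 154 124 103 126 102 103
  104 107 108 104 104 107]
 [104 107 104 105 104  92  92 107 119 121 124 121 127 130 107 101 101 101
  104 106 105 106 107 104]]
```

```bash
python3 - <<'E'
from h import *
np.set_printoptions(precision=1,suppress=True)
S,T=r.camera('scene'),r.camera('top')
for n,s,t in(('FL',(315.2,188.4),(282.8,305.6)),('FR',(172.6,276.9),(434.6,297.5)),('BL',(430.1,276.2),(275.1,163.6)),('SR',(245.1,353.7),(430.9,193.4)),('SL',(396.8,248.3),(277.1,200.4)),('plate',(319,236.6),(318.9,252.1)),('start',(244.9,252.3),(379.1,271.9)),
('scrFL',(165+421/2.8,180+33/2.8),(270+68/4,285+58/4)),('scrBL',(165+625/2.8,180+178/2.8),(270+44/4,150+228/4)),('scrBR',(165+218/2.8,180+468/2.8),(270+629/4,150+196/4)),('scrFR',(165+40/2.8,180+268/2.8),(270+645/4,285+28/4)),
('handle_ptr',(326.5,209.5),(302.8,259.7)),('dot',(334.8,217.8),(295.5,260))):
    print(n,*tri(S,s,T,t))
E
```

```text
FL [497.7 162.9  74.3] 2.8251576264438913
FR [ 508.1 -164.1   72.6] 0.6462504092957776
BL [799.2 170.6 113.7] 5.336741164447366
SR [ 727.8 -155.3  121.8] 2.039754425614635
SL [720.8 168.3 109.6] 3.966417150110587
plate [609.8  82.4  97. ] 2.2798244883593823
start [564.  -44.5 106.3] 3.7315907753911874
scrFL [510.6 153.   82.2] 2.8781383499627795
scrBL [706.  160.2 114.3] 2.984362123126155
scrBR [ 715.8 -149.5  117.3] 1.7635131185503143
scrFR [ 520.1 -155.5   82.9] 0.5122860111507204
handle_ptr [591.6 114.6 132.1] 4.500942257174235
dot [594.  132.5  97.7] 2.601955623232603
```

```bash
python3 - <<'E'
import re
s=open('fit.py').read()
s=s.replace("(380,271.9)","(379.2,271.6)")
s=s.replace("f=lambda p:","""for i,j,sp,tp in((-1,1,(315.2,191.6),(286.9,299.4)),(1,1,(388,243.4),(280.9,206.9)),(1,-1,(242.7,347),(427.1,198.9)),(-1,-1,(179.1,275.5),(431.1,291.9))):
    g=lambda p,i=i,j=j:panel(p,i*p[8],j*p[9],2)
    obs+=[('scene',g,sp),('top',g,tp)]
obs=[o for k,o in enumerate(obs) if k not in(8,)]
f0=lambda p:np.concatenate([proj(C[n],g(p)+(p[10:13] if n=='top' else p[13:16]))-o for n,g,o in obs])
f=lambda p:np.concatenate([f0(p)/.7,p[10:16]/2])
""",1).replace("""np.concatenate([proj(C[n],g(p))-o for n,g,o in obs])
""","",1).replace("-50,-50,1.8],x_scale=[1,1,.01,1,1,1,1,.01]","-50,-50,1.8,103,155]+[0]*6,x_scale=[1,1,.01,1,1,1,1,.01,1,1]+[1]*6")
s=s.replace("print(f(p).reshape","print(f0(p).reshape")
open('fit.py','w').write(s)
E
python3 fit.py
```

```text
[611.43   3.44   0.03  -1.41  81.67 -50.99 -45.43   1.85 100.28 155.64
   2.99  -0.58  -3.3   -2.99   0.58  -3.43]
[[-0.03  0.5 ]
 [ 0.54  0.52]
 [-0.29 -2.07]
 [ 0.13 -1.91]
 [-0.58  0.17]
 [ 0.16 -0.96]
 [-0.19 -0.97]
 [-1.52 -1.73]
 [-2.07  3.4 ]
 [ 0.8  -2.9 ]
 [-0.43  0.21]
 [ 0.13 -0.13]
 [-0.02  1.3 ]
 [ 0.38  1.27]
 [ 0.95 -0.2 ]
 [ 0.48  0.36]
 [-0.23  0.37]
 [ 0.18 -0.05]
 [ 0.31 -0.1 ]
 [ 0.11  0.07]
 [-0.01  0.22]
 [ 0.06  0.32]
 [-0.36  0.24]]
handle [603.65  84.91 115.41] start [560.31 -43.51  96.95] stop [ 560.2  -116.55  109.75]
dot angle desk 105.81232129910985
dot in scene [335.01 219.82]
mark5 top [335.12 234.31] seen 337.2 233.0
```

```bash
cat >> h.py <<'E'
def rows(targets):
    """targets: (x,y,z mm, az deg of tool x) -> rows"""
    o=r.get_obs();P=o['eef_pos'];R=o['tcp_rot'];az=np.degrees(np.arctan2(R[1,0],R[0,0]))
    print('now',P.round(1),'az',round(az,1),'F',o['wrist_force'].round(1),'t',o['t'],'open',round(o['opening'],1),'q7',o['q'][6].round(2))
    for x,y,z,a in targets:
        d=R.T@(np.array([x,y,z])-P)/1000; print([float(v) for v in d.round(4)],'turn',round(-np.radians((a-az+180)%360-180),3))
def contact(C,phi,rho,gap):
    p=np.radians(phi);u=np.array([np.cos(p),np.sin(p)]);t=np.array([np.sin(p),-np.cos(p)])
    c=np.array(C)+rho*u-gap*t; return c[0],c[1],phi+90
E
python3 - <<'E'
from h import *
rows([(560,90,230,120),(560,90,230,197)])
E
```

```text
now [ 327.6 -646.8  248.3] az 26.9 F [-0.5 -0.7  0.8] t 1.1 open 85.4 q7 -0.03
[0.5403, -0.5523, 0.0183] turn -1.626
[0.5403, -0.5523, 0.0183] turn -2.969
```

Emit:
send_rows([
  {"xyz": [0.03, -0.03, 0], "turn": -0.08},
  {"xyz": [0.06, -0.06, 0], "turn": -0.17},
  {"xyz": [0.09, -0.09, 0], "turn": -0.26},
  {"xyz": [0.12, -0.12, 0], "turn": -0.35},
  {"xyz": [0.15, -0.15, 0], "turn": -0.44},
  {"xyz": [0.18, -0.18, 0], "turn": -0.53},
  {"xyz": [0.21, -0.21, 0], "turn": -0.62},
  {"xyz": [0.24, -0.24, 0], "turn": -0.71},
  {"xyz": [0.27, -0.27, 0], "turn": -0.8},
  {"xyz": [0.3, -0.3, 0], "turn": -0.89},
  {"xyz": [0.33, -0.33, 0], "turn": -0.98},
  {"xyz": [0.36, -0.36, 0], "turn": -1.07},
  {"xyz": [0.39, -0.39, 0], "turn": -1.16},
  {"xyz": [0.42, -0.42, 0], "turn": -1.25},
  {"xyz": [0.45, -0.45, 0], "turn": -1.34},
  {"xyz": [0.47, -0.47, 0], "turn": -1.43},
  {"xyz": [0.49, -0.49, 0], "turn": -1.52},
  {"xyz": [0.51, -0.51, 0], "turn": -1.6},
  {"xyz": [0.53, -0.53, 0], "turn": -1.6},
  {"xyz": [0.54, -0.55, 0], "turn": -1.6},
], jaw=1)

```text
t: 2.77
eef_pos: [562.8, 90.3, 248.7]
tcp_rot: [[-0.478, 0.878, 0.003], [0.878, 0.478, 0.002], [0.0, 0.003, -1.0]]
wrist_force: [0.2, 0.6, 0.0]
opening: 0.3
```

```bash
python3 - <<'E'
from h import *
C=(604,84.5)
x,y,a=contact(C,107,22,40)
rows([(x,y,200,a)])
E
```

```text
now [562.8  90.3 248.7] az 118.6 F [0.2 0.6 0. ] t 2.7667 open 0.3 q7 -0.0
[0.0048, -0.0015, 0.0487] turn -1.369
```

Emit:
send_rows([
  {"xyz": [0.002, 0, 0.01], "turn": -0.12},
  {"xyz": [0.004, -0.001, 0.02], "turn": -0.24},
  {"xyz": [0.005, -0.001, 0.03], "turn": -0.36},
  {"xyz": [0.005, -0.001, 0.04], "turn": -0.48},
  {"xyz": [0.005, -0.001, 0.049], "turn": -0.6},
  {"xyz": [0.005, -0.001, 0.049], "turn": -0.72},
  {"xyz": [0.005, -0.001, 0.049], "turn": -0.84},
  {"xyz": [0.005, -0.001, 0.049], "turn": -0.96},
  {"xyz": [0.005, -0.001, 0.049], "turn": -1.08},
  {"xyz": [0.005, -0.001, 0.049], "turn": -1.2},
  {"xyz": [0.005, -0.001, 0.049], "turn": -1.3},
  {"xyz": [0.005, -0.001, 0.049], "turn": -1.37},
  {"xyz": [0.005, -0.001, 0.049], "turn": -1.37},
  {"xyz": [0.005, -0.001, 0.049], "turn": -1.37},
])

```text
t: 3.93
eef_pos: [557.7, 91.5, 199.3]
tcp_rot: [[-0.957, -0.29, 0.0], [-0.29, 0.957, 0.0], [-0.0, 0.0, -1.0]]
wrist_force: [0.1, -0.7, 0.9]
opening: -0.2
```

```bash
python3 - <<'E'
from h import *
S=snap('scene','s1.png');T=snap('top','t1.png')
cv2.imwrite('pics/s1c.png',cv2.resize(cv2.imread('pics/s1.png')[130:300,220:440],None,fx=3.4,fy=3.4,interpolation=2))
C=(604,84.5)
x,y,a=contact(C,107,22,40)
rows([(x,y,130,a)])
def proj(c,X):
    q=c['R']@X+c['t'];return np.array([c['fx']*q[0]/q[2]+c['cx'],c['fy']*q[1]/q[2]+c['cy']])
P=r.get_obs()['eef_pos']
print('tip px scene',proj(S,P-[0,0,17]),'top',proj(T,P-[0,0,17]))
E
```

```text
now [557.6  91.6 199.4] az -163.1 F [-0.6  0.2 -0.5] t 4.0333 open -0.0 q7 1.07
[-0.0023, 0.0016, 0.0694] turn -0.001
tip px scene [305.89023415 184.75373423] top [314.48422328 275.69975247]
```

View pics/s1c.png

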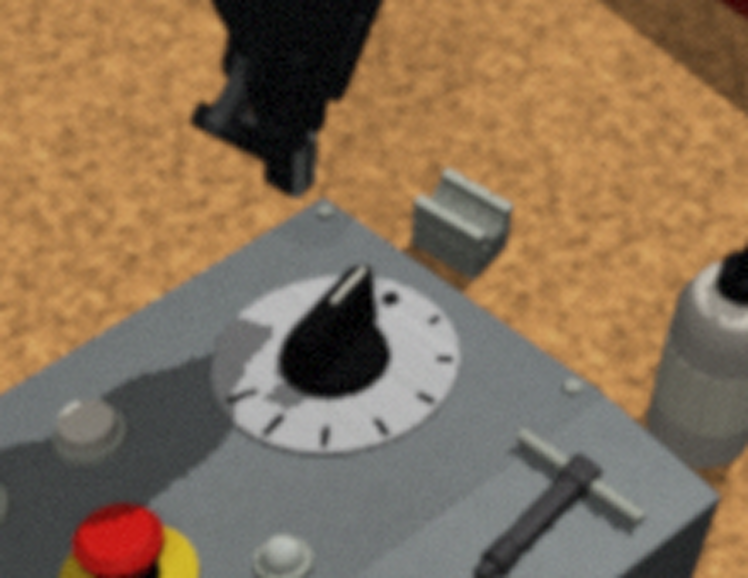

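View pics/t1.png

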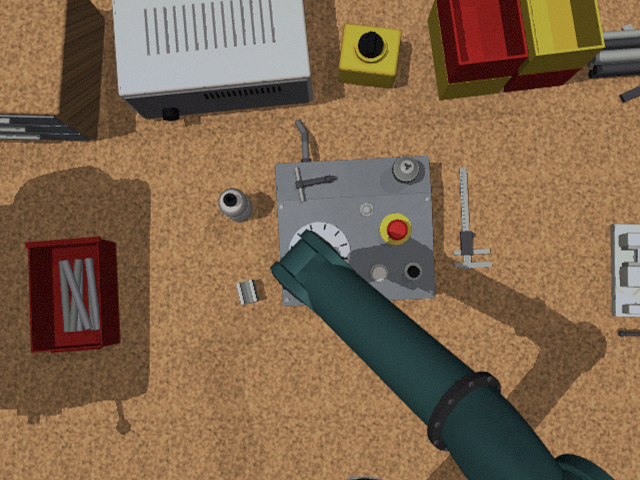

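Emit:
send_rows([
  {"xyz": [-0.001, 0.001, 0.015]},
  {"xyz": [-0.002, 0.002, 0.03]},
  {"xyz": [-0.002, 0.002, 0.045]},
  {"xyz": [-0.002, 0.002, 0.057]},
  {"xyz": [-0.002, 0.002, 0.065]},
  {"xyz": [-0.002, 0.002, 0.069]},
  {"xyz": [-0.002, 0.002, 0.069]},
  {"xyz": [-0.002, 0.002, 0.069]},
])

```text
$.motion[0]: bad value
```

```bash
python3 - <<'E'
from h import *
S=snap('scene','s2.png')
cv2.imwrite('pics/s2c.png',cv2.resize(cv2.imread('pics/s2.png')[130:300,220:440],None,fx=3.4,fy=3.4,interpolation=2))
C=(604,84.5)
rows([(*contact(C,107,22,25)[:2],130,197)]+[(lambda c:(c[0],c[1],130,c[2]))(contact(C,107-k,22,19)) for k in range(0,31,5)])
E
```

```text
now [557.6  91.7 199.4] az -163.0 F [0.3 0.1 0. ] t 4.0833 open 0.0 q7 1.07
[-0.0172, 0.0016, 0.0694] turn -0.001
[-0.0232, 0.0016, 0.0694] turn -0.001
[-0.0252, 0.0032, 0.0694] turn 0.086
[-0.0273, 0.0046, 0.0694] turn 0.174
[-0.0296, 0.0058, 0.0694] turn 0.261
[-0.0319, 0.0068, 0.0694] turn 0.348
[-0.0343, 0.0076, 0.0694] turn 0.436
[-0.0368, 0.0082, 0.0694] turn 0.523
```

View pics/s2c.png

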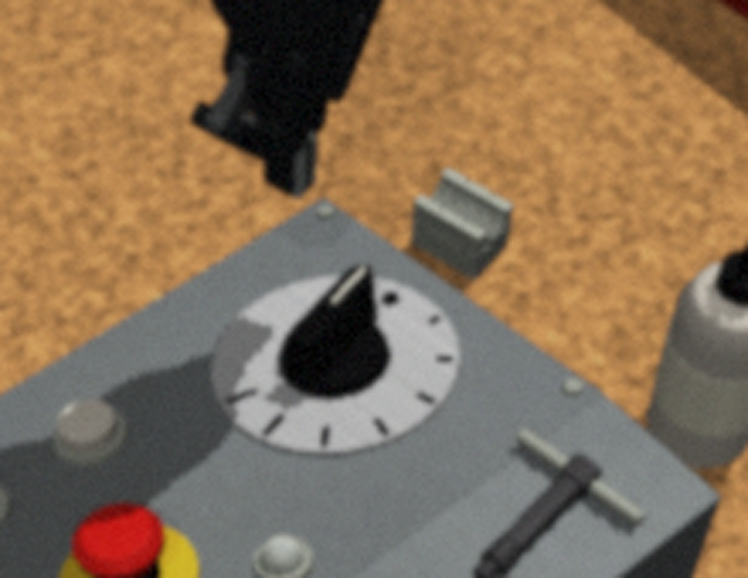

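Turn is required in each row, so I'm resending the descent with it (the arm hasn't moved).

Emit:
send_rows([
  {"xyz": [-0.001, 0.001, 0.015], "turn": 0},
  {"xyz": [-0.002, 0.002, 0.03], "turn": 0},
  {"xyz": [-0.002, 0.002, 0.045], "turn": 0},
  {"xyz": [-0.002, 0.002, 0.057], "turn": 0},
  {"xyz": [-0.002, 0.002, 0.065], "turn": 0},
  {"xyz": [-0.002, 0.002, 0.069], "turn": 0},
  {"xyz": [-0.002, 0.002, 0.069], "turn": 0},
  {"xyz": [-0.002, 0.002, 0.069], "turn": 0},
])

```text
t: 4.75
eef_pos: [558.9, 94.5, 130.2]
tcp_rot: [[-0.956, -0.293, -0.0], [-0.293, 0.956, 0.0], [0.0, 0.0, -1.0]]
wrist_force: [0.5, 1.1, 0.0]
opening: 0.1
```

```bash
python3 - <<'E'
from h import *
S=snap('scene','s3.png')
cv2.imwrite('pics/s3c.png',cv2.resize(cv2.imread('pics/s3.png')[130:300,220:440],None,fx=3.4,fy=3.4,interpolation=2))
C=(604,84.5)
rows([(*contact(C,107,22,25)[:2],130,197)]+[(lambda c:(c[0],c[1],130,c[2]))(contact(C,107-k,22,19)) for k in range(0,31,5)])
E
```

```text
now [559.2  94.6 130.6] az -163.0 F [-0.3 -0.   0.1] t 4.8 open -0.3 q7 0.97
[-0.0149, -0.0007, 0.0007] turn 0.001
[-0.0209, -0.0007, 0.0007] turn 0.001
[-0.0228, 0.0008, 0.0007] turn 0.088
[-0.025, 0.0022, 0.0007] turn 0.175
[-0.0272, 0.0034, 0.0007] turn 0.262
[-0.0295, 0.0044, 0.0007] turn 0.35
[-0.0319, 0.0052, 0.0007] turn 0.437
[-0.0344, 0.0058, 0.0007] turn 0.524
```

View pics/s3c.png

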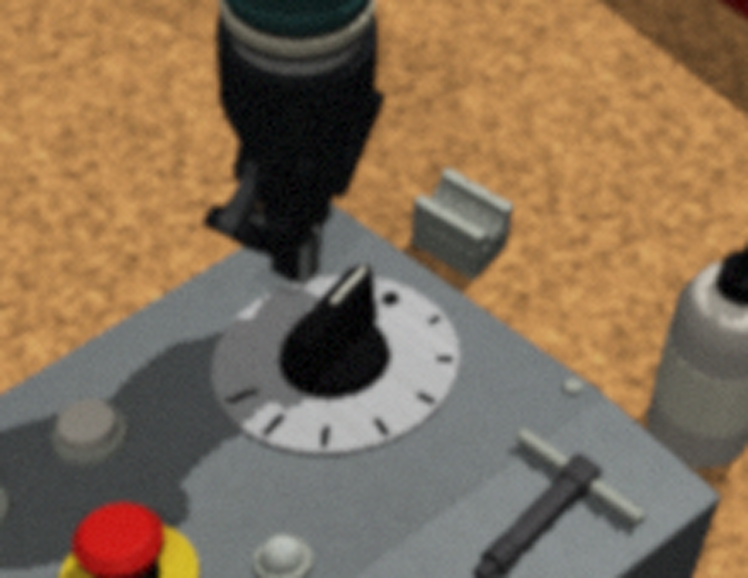

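Emit:
send_rows([
  {"xyz": [-0.005, 0, 0.001], "turn": 0},
  {"xyz": [-0.01, 0, 0.001], "turn": 0},
  {"xyz": [-0.014, -0.001, 0.001], "turn": 0},
  {"xyz": [-0.016, -0.001, 0.001], "turn": 0},
  {"xyz": [-0.018, -0.001, 0.001], "turn": 0},
  {"xyz": [-0.02, -0.001, 0.001], "turn": 0},
  {"xyz": [-0.021, -0.001, 0.001], "turn": 0},
  {"xyz": [-0.021, -0.001, 0.001], "turn": 0},
  {"xyz": [-0.021, -0.001, 0.001], "turn": 0},
])

```text
t: 5.55
eef_pos: [577.0, 98.7, 129.0]
tcp_rot: [[-0.956, -0.293, -0.004], [-0.293, 0.956, -0.003], [0.005, -0.001, -1.0]]
wrist_force: [-5.0, -2.0, 3.4]
opening: -0.0
```

```bash
python3 - <<'E'
from h import *
C=(604,84.5)
rows([(lambda c:(c[0],c[1],130,c[2]))(contact(C,107-k,22,19)) for k in range(0,31,5)])
S=snap('scene','s4.png')
cv2.imwrite('pics/s4c.png',cv2.resize(cv2.imread('pics/s4.png')[130:300,220:440],None,fx=3.4,fy=3.4,interpolation=2))
E
```

```text
now [577.   98.7 129. ] az -163.0 F [-5.  -2.   3.4] t 5.55 open -0.0 q7 0.99
[-0.0027, 0.0005, -0.001] turn 0.001
[-0.0047, 0.0021, -0.0011] turn 0.088
[-0.0068, 0.0035, -0.0011] turn 0.175
[-0.009, 0.0047, -0.0011] turn 0.262
[-0.0114, 0.0057, -0.0011] turn 0.35
[-0.0138, 0.0065, -0.0011] turn 0.437
[-0.0162, 0.0071, -0.0011] turn 0.524
```

View pics/s4c.png

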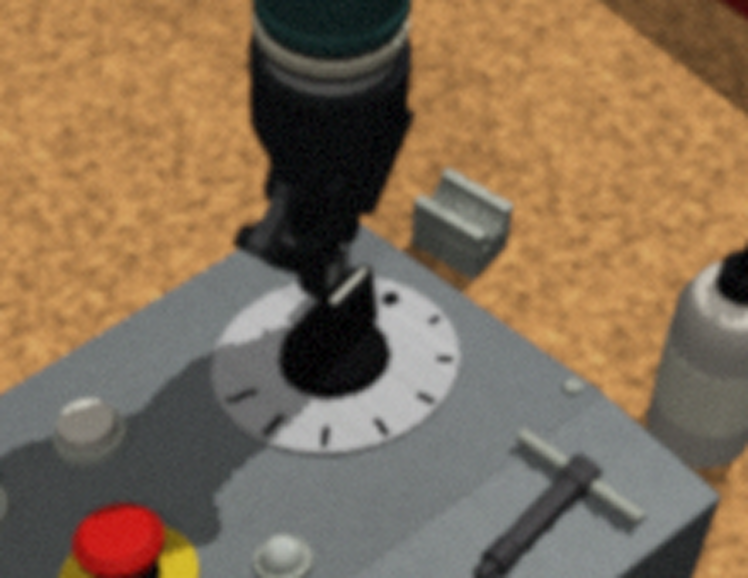

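Emit:
send_rows([
  {"xyz": [-0.001, 0.001, 0], "turn": 0.04},
  {"xyz": [-0.002, 0.0016, 0], "turn": 0.087},
  {"xyz": [-0.003, 0.0023, 0], "turn": 0.13},
  {"xyz": [-0.0041, 0.003, 0], "turn": 0.174},
  {"xyz": [-0.0052, 0.0036, 0], "turn": 0.22},
  {"xyz": [-0.0063, 0.0042, 0], "turn": 0.261},
  {"xyz": [-0.0075, 0.0047, 0], "turn": 0.305},
  {"xyz": [-0.0087, 0.0052, 0], "turn": 0.349},
  {"xyz": [-0.0092, 0.0054, 0], "turn": 0.367},
  {"xyz": [-0.0092, 0.0054, 0], "turn": 0.367},
])

```text
t: 6.43
eef_pos: [586.6, 107.5, 129.3]
tcp_rot: [[-0.998, 0.069, 0.0], [0.069, 0.998, 0.0], [-0.0, 0.0, -1.0]]
wrist_force: [-0.5, 0.3, -0.4]
opening: 0.2
```

```bash
python3 - <<'E'
from h import *
C=(604,84.5)
rows([(lambda c:(c[0],c[1],130,c[2]))(contact(C,107-k,22,19)) for k in (21,25,30)])
S=snap('scene','s5.png')
cv2.imwrite('pics/s5c.png',cv2.resize(cv2.imread('pics/s5.png')[130:300,220:440],None,fx=3.4,fy=3.4,interpolation=2))
E
```

```text
now [586.6 107.5 129.3] az 176.0 F [-0.5  0.3 -0.4] t 6.4333 open 0.2 q7 0.69
[0.0001, 0.0003, -0.0007] turn 0.0
[-0.0015, 0.0015, -0.0007] turn 0.07
[-0.0036, 0.003, -0.0007] turn 0.157
```

View pics/s5c.png

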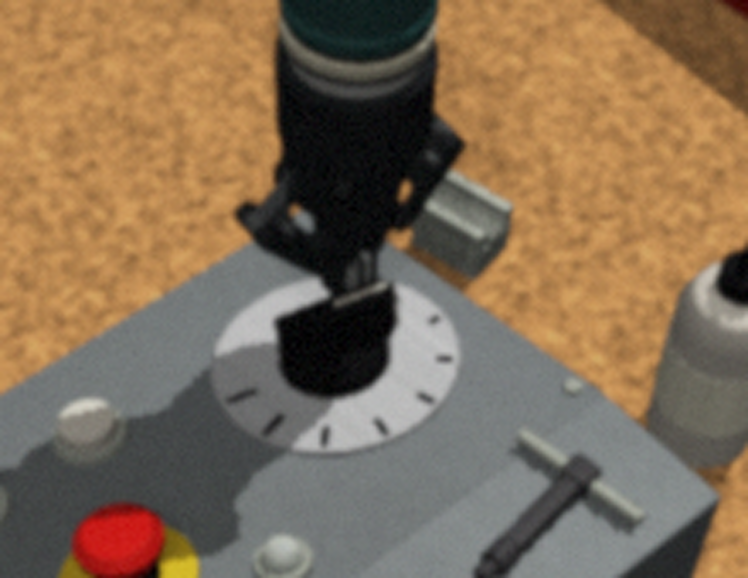

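```bash
python3 - <<'E'
from h import *
C=(604,84.5)
def T(k):
    c=contact(C,107-k,22,19);return (c[0],c[1],130+.176*(c[0]-582),c[2])
rows([T(k) for k in (21,26,31,36,41,46,51)])
E
```

```text
now [586.6 107.5 129.3] az 176.1 F [-0.2 -0.1  0.9] t 6.4833 open 0.1 q7 0.69
[0.0, 0.0003, -0.0015] turn 0.001
[-0.002, 0.0019, -0.0019] turn 0.088
[-0.0041, 0.0033, -0.0023] turn 0.176
[-0.0063, 0.0045, -0.0027] turn 0.263
[-0.0087, 0.0055, -0.0031] turn 0.35
[-0.0111, 0.0063, -0.0035] turn 0.437
[-0.0135, 0.0069, -0.004] turn 0.525
```

Emit:
send_rows([
  {"xyz": [-0.001, 0.001, -0.001], "turn": 0.044},
  {"xyz": [-0.002, 0.0018, -0.002], "turn": 0.088},
  {"xyz": [-0.003, 0.0025, -0.002], "turn": 0.132},
  {"xyz": [-0.0041, 0.0032, -0.0023], "turn": 0.176},
  {"xyz": [-0.0052, 0.0038, -0.0025], "turn": 0.22},
  {"xyz": [-0.0063, 0.0044, -0.0027], "turn": 0.263},
  {"xyz": [-0.0075, 0.005, -0.003], "turn": 0.306},
  {"xyz": [-0.0087, 0.0055, -0.0031], "turn": 0.35},
  {"xyz": [-0.0099, 0.006, -0.0033], "turn": 0.394},
  {"xyz": [-0.0111, 0.0063, -0.0035], "turn": 0.437},
  {"xyz": [-0.0123, 0.0066, -0.0038], "turn": 0.48},
  {"xyz": [-0.0135, 0.0069, -0.004], "turn": 0.525},
  {"xyz": [-0.0135, 0.0069, -0.004], "turn": 0.525},
])

```text
t: 7.57
eef_pos: [601.1, 113.6, 133.4]
tcp_rot: [[-0.828, 0.56, 0.001], [0.56, 0.828, 0.001], [-0.001, 0.001, -1.0]]
wrist_force: [0.5, 0.0, -0.5]
opening: -0.3
```

```bash
python3 - <<'E'
from h import *
C=(604,84.5)
def T(k):
    c=contact(C,107-k,22,19);return (c[0],c[1],130+.176*(c[0]-582),c[2])
rows([T(k) for k in (51,56,61,66,71,76,81)])
S=snap('scene','s6.png')
cv2.imwrite('pics/s6c.png',cv2.resize(cv2.imread('pics/s6.png')[130:300,220:440],None,fx=3.4,fy=3.4,interpolation=2))
E
```

```text
now [601.1 113.6 133.4] az 145.9 F [ 0.5  0.  -0.5] t 7.5667 open -0.3 q7 0.28
[0.0003, -0.0005, 0.0002] turn -0.001
[-0.0017, 0.0011, -0.0003] turn 0.086
[-0.0038, 0.0025, -0.0007] turn 0.173
[-0.006, 0.0037, -0.0011] turn 0.261
[-0.0084, 0.0047, -0.0016] turn 0.348
[-0.0108, 0.0055, -0.002] turn 0.435
[-0.0132, 0.0061, -0.0024] turn 0.522
```

View pics/s6c.png

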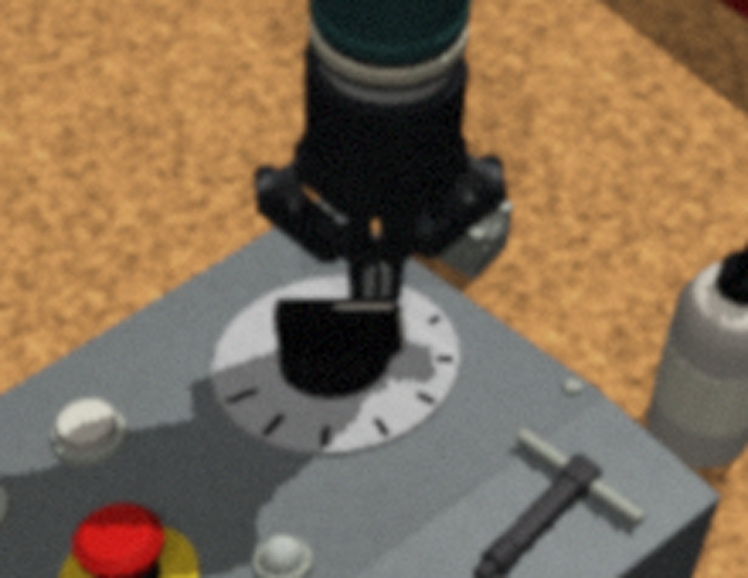

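Emit:
send_rows([
  {"xyz": [-0.001, 0.001, 0], "turn": 0.044},
  {"xyz": [-0.002, 0.0016, -0.0005], "turn": 0.088},
  {"xyz": [-0.003, 0.0023, -0.0007], "turn": 0.132},
  {"xyz": [-0.0041, 0.003, -0.0009], "turn": 0.176},
  {"xyz": [-0.0052, 0.0036, -0.0011], "turn": 0.22},
  {"xyz": [-0.0063, 0.0042, -0.0013], "turn": 0.263},
  {"xyz": [-0.0075, 0.0047, -0.0015], "turn": 0.306},
  {"xyz": [-0.0087, 0.0052, -0.0018], "turn": 0.35},
  {"xyz": [-0.0099, 0.0056, -0.002], "turn": 0.394},
  {"xyz": [-0.0111, 0.006, -0.0022], "turn": 0.437},
  {"xyz": [-0.0123, 0.0063, -0.0024], "turn": 0.48},
  {"xyz": [-0.0135, 0.0066, -0.0026], "turn": 0.525},
  {"xyz": [-0.0135, 0.0066, -0.0026], "turn": 0.525},
])

```text
t: 8.7
eef_pos: [615.3, 111.4, 135.8]
tcp_rot: [[-0.437, 0.9, 0.0], [0.9, 0.437, 0.0], [0.0, 0.0, -1.0]]
wrist_force: [1.4, 0.3, 0.3]
opening: -0.1
```

```bash
python3 - <<'E'
from h import *
C=(604,84.5)
def T(k):
    c=contact(C,107-k,22,19);return (c[0],c[1],130+.176*(c[0]-582),c[2])
rows([T(k) for k in (81,86,91,96,101,106,111)])
S=snap('scene','s7.png')
cv2.imwrite('pics/s7c.png',cv2.resize(cv2.imread('pics/s7.png')[130:300,220:440],None,fx=3.4,fy=3.4,interpolation=2))
E
```

```text
now [615.3 111.4 135.8] az 115.9 F [1.4 0.3 0.3] t 8.7 open -0.1 q7 -0.11
[-0.0002, 0.0001, -0.0001] turn -0.002
[-0.0022, 0.0017, -0.0005] turn 0.086
[-0.0043, 0.003, -0.0009] turn 0.173
[-0.0065, 0.0043, -0.0013] turn 0.26
[-0.0089, 0.0053, -0.0016] turn 0.347
[-0.0113, 0.0061, -0.0019] turn 0.435
[-0.0137, 0.0067, -0.0022] turn 0.522
```

View pics/s7c.png

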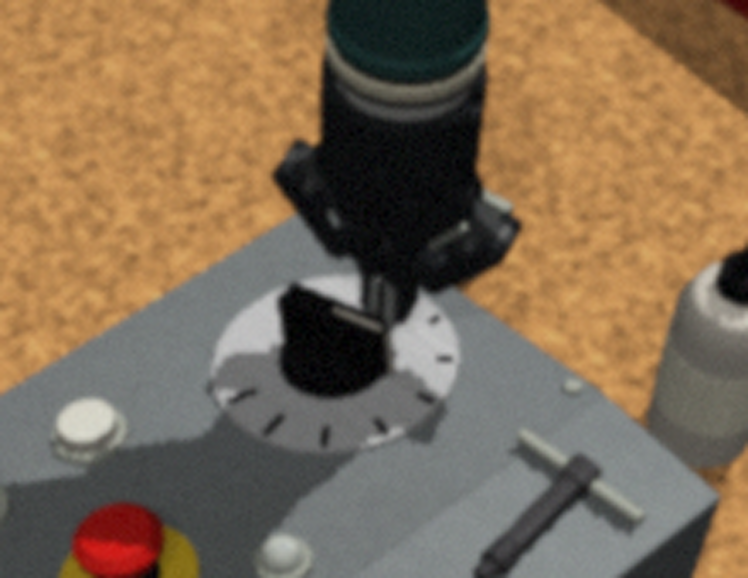

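Now on step three: the pointer points along the direction to the third mark. Pushing on to step four.

Emit:
send_rows([
  {"xyz": [-0.001, 0.001, 0], "turn": 0.044},
  {"xyz": [-0.002, 0.0016, -0.0003], "turn": 0.088},
  {"xyz": [-0.003, 0.0023, -0.0005], "turn": 0.132},
  {"xyz": [-0.0041, 0.003, -0.0007], "turn": 0.176},
  {"xyz": [-0.0052, 0.0036, -0.0009], "turn": 0.22},
  {"xyz": [-0.0063, 0.0042, -0.0011], "turn": 0.263},
  {"xyz": [-0.0075, 0.0047, -0.0013], "turn": 0.306},
  {"xyz": [-0.0087, 0.0052, -0.0015], "turn": 0.35},
  {"xyz": [-0.0099, 0.0056, -0.0017], "turn": 0.394},
  {"xyz": [-0.0111, 0.006, -0.0019], "turn": 0.437},
  {"xyz": [-0.0123, 0.0063, -0.002], "turn": 0.48},
  {"xyz": [-0.0135, 0.0066, -0.0022], "turn": 0.525},
  {"xyz": [-0.0135, 0.0066, -0.0022], "turn": 0.525},
])

```text
t: 9.83
eef_pos: [626.9, 103.3, 137.8]
tcp_rot: [[0.072, 0.997, -0.0], [0.997, -0.072, 0.001], [0.001, -0.0, -1.0]]
wrist_force: [-0.4, 1.2, -0.5]
opening: 0.1
```

```bash
python3 - <<'E'
from h import *
C=(604,84.5)
def T(k):
    c=contact(C,107-k,22,19);return (c[0],c[1],130+.176*(c[0]-582),c[2])
rows([T(k) for k in (111,116,121,126,131,136,141)])
S=snap('scene','s8.png')
cv2.imwrite('pics/s8c.png',cv2.resize(cv2.imread('pics/s8.png')[130:300,220:440],None,fx=3.4,fy=3.4,interpolation=2))
E
```

```text
now [626.9 103.3 137.8] az 85.9 F [-0.4  1.2 -0.5] t 9.8333 open 0.1 q7 -0.49
[-0.0014, 0.0005, -0.0002] turn -0.002
[-0.0033, 0.0021, -0.0004] turn 0.085
[-0.0055, 0.0034, -0.0006] turn 0.173
[-0.0077, 0.0047, -0.0008] turn 0.26
[-0.01, 0.0057, -0.001] turn 0.347
[-0.0124, 0.0065, -0.0011] turn 0.434
[-0.0149, 0.0071, -0.0012] turn 0.522
```

View pics/s8c.png

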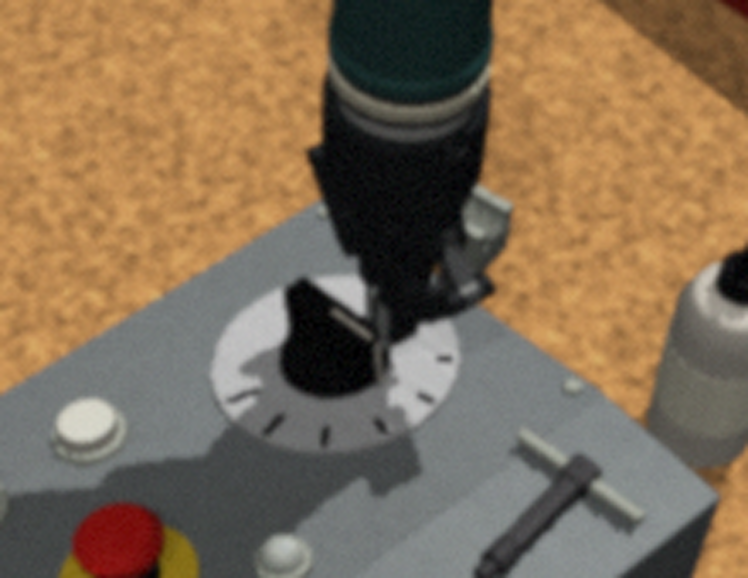

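Emit:
send_rows([
  {"xyz": [-0.001, 0.001, 0], "turn": 0.03},
  {"xyz": [-0.002, 0.0016, 0], "turn": 0.06},
  {"xyz": [-0.003, 0.002, -0.0003], "turn": 0.09},
  {"xyz": [-0.004, 0.0024, -0.0003], "turn": 0.12},
  {"xyz": [-0.005, 0.0026, -0.0003], "turn": 0.13},
  {"xyz": [-0.005, 0.0026, -0.0003], "turn": 0.13},
  {"xyz": [-0.005, 0.0026, -0.0003], "turn": 0.13},
])

```text
t: 10.47
eef_pos: [629.3, 96.5, 138.4]
tcp_rot: [[0.203, 0.979, 0.0], [0.979, -0.203, -0.0], [-0.0, 0.0, -1.0]]
wrist_force: [-0.1, -0.1, -0.5]
opening: 0.4
```

```bash
python3 - <<'E'
from h import *
C=(604,84.5)
def T(k):
    c=contact(C,107-k,22,19);return (c[0],c[1],130+.176*(c[0]-582),c[2])
rows([T(k) for k in (111,116,121,126,131,136,141)])
S=snap('scene','s9.png')
cv2.imwrite('pics/s9c.png',cv2.resize(cv2.imread('pics/s9.png')[130:300,220:440],None,fx=3.4,fy=3.4,interpolation=2))
E
```

```text
now [629.3  96.5 138.4] az 78.3 F [-0.1 -0.1 -0.5] t 10.4667 open 0.4 q7 -0.58
[0.0049, -0.0031, 0.0005] turn -0.134
[0.0032, -0.0013, 0.0002] turn -0.047
[0.0013, 0.0004, -0.0] turn 0.04
[-0.0008, 0.0019, -0.0002] turn 0.128
[-0.003, 0.0032, -0.0003] turn 0.215
[-0.0053, 0.0043, -0.0004] turn 0.302
[-0.0076, 0.0052, -0.0005] turn 0.389
```

View pics/s9c.png

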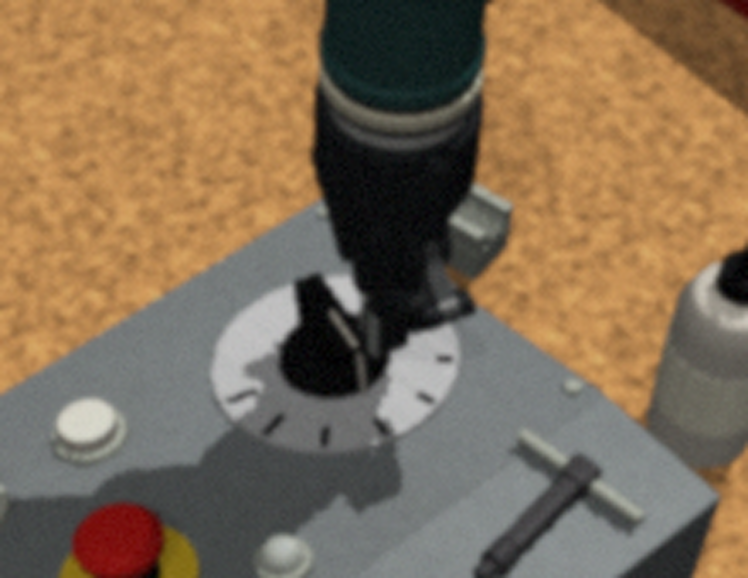

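```bash
python3 - <<'E'
from h import *
C=(606.5,82.5)
def T(k):
    c=contact(C,107-k,22,19);return (c[0],c[1],130+.176*(c[0]-584),c[2])
rows([T(k) for k in (114,118,122,126,130,134,138,142,146)])
E
```

```text
now [629.3  96.6 138.4] az 78.3 F [-0.1 -0.2 -0.3] t 10.5167 open 0.2 q7 -0.58
[0.0023, 0.0009, 0.0002] turn -0.082
[0.0008, 0.0023, 0.0] turn -0.012
[-0.0008, 0.0036, -0.0001] turn 0.058
[-0.0024, 0.0048, -0.0003] turn 0.128
[-0.0041, 0.0058, -0.0004] turn 0.198
[-0.0059, 0.0068, -0.0005] turn 0.267
[-0.0078, 0.0076, -0.0006] turn 0.337
[-0.0097, 0.0083, -0.0006] turn 0.407
[-0.0117, 0.0088, -0.0006] turn 0.477
```

Emit:
send_rows([
  {"xyz": [0, 0.002, 0], "turn": 0.03},
  {"xyz": [-0.001, 0.0036, 0], "turn": 0.06},
  {"xyz": [-0.0016, 0.0042, -0.0002], "turn": 0.09},
  {"xyz": [-0.0024, 0.0048, -0.0003], "turn": 0.128},
  {"xyz": [-0.0032, 0.0053, -0.0003], "turn": 0.16},
  {"xyz": [-0.0041, 0.0058, -0.0004], "turn": 0.198},
  {"xyz": [-0.005, 0.0063, -0.0004], "turn": 0.23},
  {"xyz": [-0.0059, 0.0068, -0.0005], "turn": 0.267},
  {"xyz": [-0.0068, 0.0072, -0.0005], "turn": 0.3},
  {"xyz": [-0.0078, 0.0076, -0.0005], "turn": 0.337},
  {"xyz": [-0.0078, 0.0076, -0.0005], "turn": 0.337},
  {"xyz": [-0.0078, 0.0076, -0.0005], "turn": 0.337},
])

```text
t: 11.52
eef_pos: [635.5, 87.5, 138.9]
tcp_rot: [[0.515, 0.857, 0.001], [0.857, -0.515, -0.0], [0.0, 0.001, -1.0]]
wrist_force: [0.6, 1.6, -1.7]
opening: 0.1
```

```bash
python3 - <<'E'
from h import *
C=(606.5,82.5)
def T(k):
    c=contact(C,107-k,22,19);return (c[0],c[1],130+.176*(c[0]-584),c[2])
rows([T(k) for k in (138,142,146,150)])
S=snap('scene','s10.png')
cv2.imwrite('pics/s10c.png',cv2.resize(cv2.imread('pics/s10.png')[130:300,220:440],None,fx=3.4,fy=3.4,interpolation=2))
E
```

```text
now [635.5  87.5 138.9] az 59.0 F [ 0.6  1.6 -1.7] t 11.5167 open 0.1 q7 -0.82
[-0.0003, -0.0003, -0.0001] turn 0.0
[-0.0018, 0.001, -0.0001] turn 0.07
[-0.0035, 0.0022, -0.0001] turn 0.14
[-0.0052, 0.0032, -0.0001] turn 0.21
```

View pics/s10c.png

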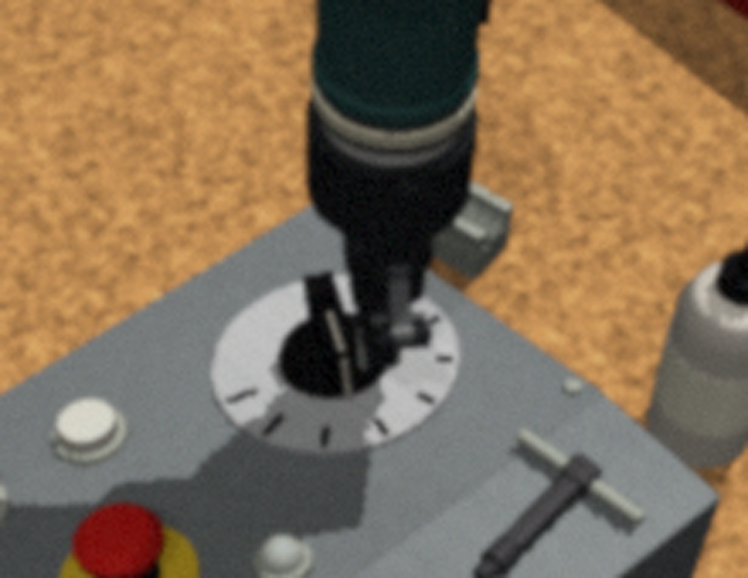

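Emit:
send_rows([
  {"xyz": [-0.0008, 0.0007, 0], "turn": 0.035},
  {"xyz": [-0.0016, 0.0013, 0], "turn": 0.07},
  {"xyz": [-0.0024, 0.0019, 0], "turn": 0.105},
  {"xyz": [-0.0032, 0.0025, 0], "turn": 0.14},
  {"xyz": [-0.0032, 0.0025, 0], "turn": 0.14},
  {"xyz": [-0.0032, 0.0025, 0], "turn": 0.14},
])

```text
t: 12.07
eef_pos: [635.5, 83.0, 138.9]
tcp_rot: [[0.63, 0.777, -0.0], [0.777, -0.63, -0.001], [-0.001, 0.0, -1.0]]
wrist_force: [0.1, 0.4, -0.8]
opening: 0.0
```

```bash
python3 - <<'E'
from h import *
C=(606.5,82.5)
def T(k):
    c=contact(C,107-k,22,19);return (c[0],c[1],130+.176*(c[0]-584),c[2])
rows([T(k) for k in (138,142,146,150)])
S=snap('scene','s11.png')
cv2.imwrite('pics/s11c.png',cv2.resize(cv2.imread('pics/s11.png')[130:300,220:440],None,fx=3.4,fy=3.4,interpolation=2))
E
```

```text
now [635.5  83.  138.9] az 50.9 F [ 0.1  0.4 -0.8] t 12.0667 open 0.0 q7 -0.92
[0.0033, -0.003, -0.0001] turn -0.141
[0.0019, -0.0016, -0.0002] turn -0.071
[0.0004, -0.0002, -0.0002] turn -0.001
[-0.0012, 0.0011, -0.0002] turn 0.069
```

View pics/s11c.png

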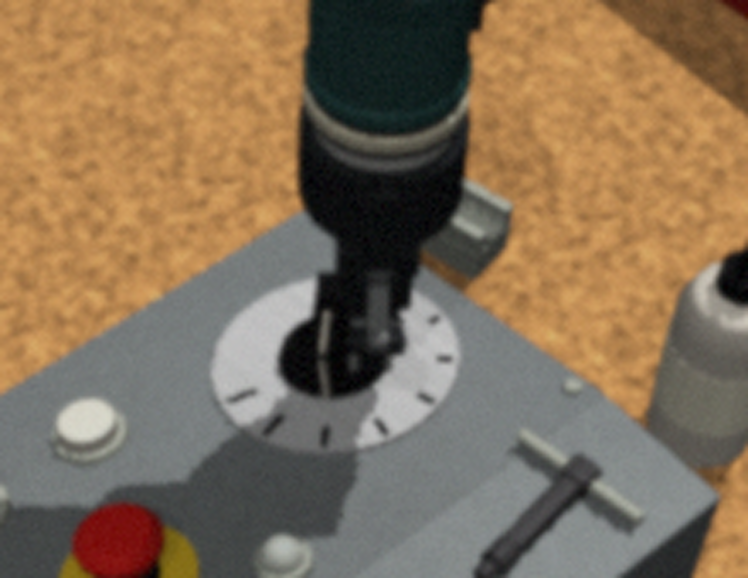

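Step five reached: the white line is vertical and aimed at mark 5, at (325,435) in the crop, and the force is about 0. Backing the finger off the flank and lifting.

Emit:
send_rows([
  {"xyz": [0.006, 0, 0], "turn": 0},
  {"xyz": [0.012, 0, 0], "turn": 0},
  {"xyz": [0.015, 0, -0.01], "turn": 0},
  {"xyz": [0.015, 0, -0.025], "turn": 0},
  {"xyz": [0.015, 0, -0.045], "turn": 0},
  {"xyz": [0.015, 0, -0.065], "turn": 0},
  {"xyz": [0.015, 0, -0.075], "turn": 0},
  {"xyz": [0.015, 0, -0.08], "turn": 0},
])

```text
t: 12.78
eef_pos: [646.6, 95.9, 221.4]
tcp_rot: [[0.629, 0.777, 0.004], [0.777, -0.629, 0.001], [0.003, 0.003, -1.0]]
wrist_force: [-0.3, 0.6, 0.1]
opening: 0.2
```

```bash
python3 - <<'E'
from h import *
S=snap('scene','s12.png')
cv2.imwrite('pics/s12c.png',cv2.resize(cv2.imread('pics/s12.png')[130:300,220:440],None,fx=3.4,fy=3.4,interpolation=2))
rows([(562,-44.5,218,50.9)])
E
```

```text
now [646.4  95.7 221.3] az 51.0 F [ 0.3 -0.1 -0.6] t 12.8333 open -0.0 q7 -0.92
[-0.1621, 0.0227, 0.0029] turn 0.002
```

View pics/s12c.png

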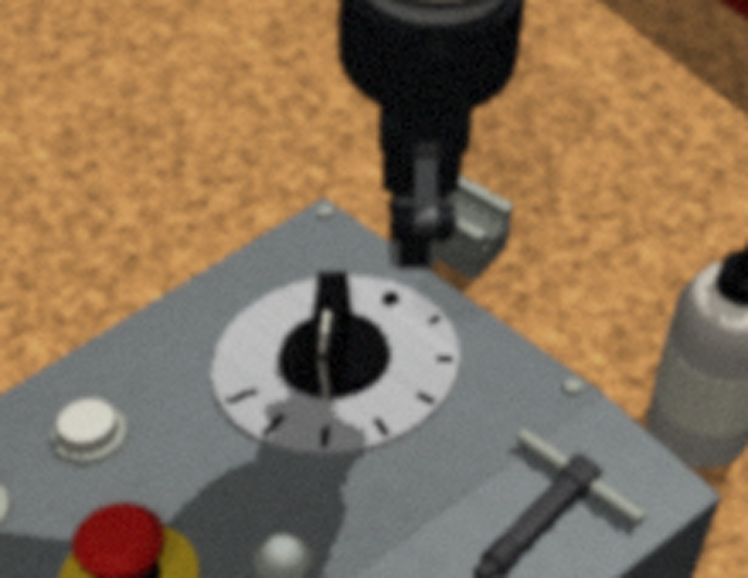

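Emit:
send_rows([
  {"xyz": [-0.02, 0.003, 0], "turn": 0},
  {"xyz": [-0.045, 0.006, 0], "turn": 0},
  {"xyz": [-0.07, 0.01, 0], "turn": 0},
  {"xyz": [-0.095, 0.014, 0], "turn": 0},
  {"xyz": [-0.12, 0.018, 0.01], "turn": 0},
  {"xyz": [-0.14, 0.021, 0.03], "turn": 0},
  {"xyz": [-0.155, 0.023, 0.05], "turn": 0},
  {"xyz": [-0.162, 0.024, 0.065], "turn": 0},
  {"xyz": [-0.162, 0.024, 0.075], "turn": 0},
  {"xyz": [-0.162, 0.024, 0.08], "turn": 0},
  {"xyz": [-0.162, 0.024, 0.08], "turn": 0},
])

```text
t: 13.75
eef_pos: [561.5, -44.7, 137.6]
tcp_rot: [[0.629, 0.778, -0.002], [0.778, -0.629, 0.001], [-0.001, -0.002, -1.0]]
wrist_force: [0.2, -0.3, -0.2]
opening: 0.1
```

```bash
python3 - <<'E'
from h import *
S=snap('scene','s13.png')
cv2.imwrite('pics/s13c.png',cv2.resize(cv2.imread('pics/s13.png')[150:320,150:370],None,fx=3.4,fy=3.4,interpolation=2))
rows([(563,-45,116,50.9)])
E
```

```text
now [562.2 -44.6 138.5] az 51.1 F [ 0.6  0.9 -0.1] t 13.8 open -0.2 q7 -0.71
[0.0002, 0.0009, 0.0225] turn 0.003
```

View pics/s13c.png

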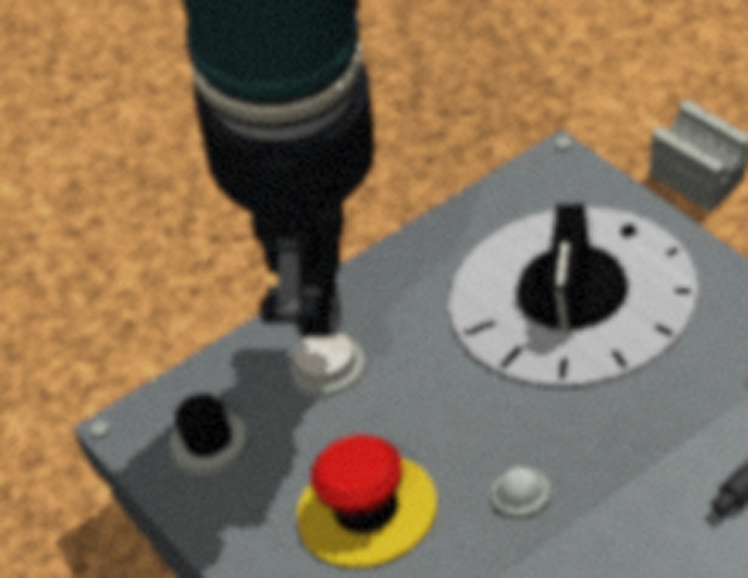

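Emit:
send_rows([
  {"xyz": [0.002, 0, 0.004], "turn": 0},
  {"xyz": [0.002, 0, 0.008], "turn": 0},
  {"xyz": [0.002, 0, 0.012], "turn": 0},
  {"xyz": [0.002, 0, 0.016], "turn": 0},
  {"xyz": [0.002, 0, 0.019], "turn": 0},
  {"xyz": [0.002, 0, 0.021], "turn": 0},
  {"xyz": [0.002, 0, 0.021], "turn": 0},
  {"xyz": [0.002, 0, 0.021], "turn": 0},
])

```text
t: 14.47
eef_pos: [563.0, -44.3, 117.8]
tcp_rot: [[0.63, 0.777, -0.0], [0.777, -0.63, -0.0], [-0.0, -0.0, -1.0]]
wrist_force: [-0.0, 0.2, -0.1]
opening: -0.1
```

```bash
python3 - <<'E'
from h import *
rows([])
E
```

```text
now [563.  -44.3 117.8] az 51.0 F [-0.   0.2 -0.1] t 14.4667 open -0.1 q7 -0.72
```

Emit:
send_rows([
  {"xyz": [0, 0, 0.001], "turn": 0},
  {"xyz": [0, 0, 0.002], "turn": 0},
  {"xyz": [0, 0, 0.003], "turn": 0},
  {"xyz": [0, 0, 0.004], "turn": 0},
  {"xyz": [0, 0, 0.005], "turn": 0},
  {"xyz": [0, 0, 0.005], "turn": 0},
  {"xyz": [0, 0, 0.005], "turn": 0},
])

```text
t: 15.05
eef_pos: [563.7, -44.3, 113.2]
tcp_rot: [[0.63, 0.777, 0.001], [0.777, -0.63, -0.0], [0.001, 0.001, -1.0]]
wrist_force: [0.4, 0.9, 3.2]
opening: 0.1
```

Emit:
send_rows([
  {"xyz": [0, 0, 0.001], "turn": 0},
  {"xyz": [0, 0, 0.002], "turn": 0},
  {"xyz": [0, 0, 0.003], "turn": 0},
  {"xyz": [0, 0, 0.004], "turn": 0},
  {"xyz": [0, 0, 0.004], "turn": 0},
  {"xyz": [0, 0, 0.004], "turn": 0},
])

```text
t: 15.55
eef_pos: [564.3, -44.3, 110.3]
tcp_rot: [[0.63, 0.777, 0.003], [0.777, -0.63, -0.0], [0.002, 0.002, -1.0]]
wrist_force: [-1.0, 0.1, 12.6]
opening: -0.1
```

Emit:
send_rows([
  {"xyz": [0, 0, 0.001], "turn": 0},
  {"xyz": [0, 0, 0.002], "turn": 0},
  {"xyz": [0, 0, 0.002], "turn": 0},
  {"xyz": [0, 0, 0.002], "turn": 0},
])

```text
t: 15.88
eef_pos: [564.4, -44.4, 109.8]
tcp_rot: [[0.63, 0.777, 0.003], [0.777, -0.63, -0.0], [0.002, 0.002, -1.0]]
wrist_force: [-3.4, 0.4, 24.4]
opening: 0.0
```

```bash
python3 - <<'E'
from h import *
S=snap('scene','s14.png')
cv2.imwrite('pics/s14c.png',cv2.resize(cv2.imread('pics/s14.png')[150:320,150:370],None,fx=3.4,fy=3.4,interpolation=2))
rows([])
E
```

```text
now [564.4 -44.3 109.8] az 51.0 F [-3.1  0.2 23.4] t 15.9333 open 0.2 q7 -0.72
```

View pics/s14c.png

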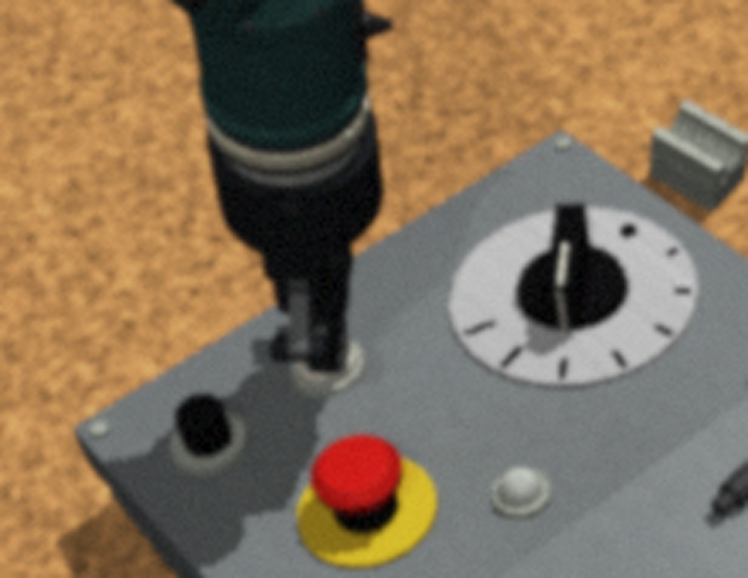

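Stiff end reached: 3.2 N became 24 N over 3.4 mm, with the last 0.5 mm taking 12 N. That's the button bottomed out, so I'm releasing and withdrawing.

Emit:
send_rows([
  {"xyz": [0, 0, -0.005], "turn": 0},
  {"xyz": [0, 0, -0.012], "turn": 0},
  {"xyz": [0, 0, -0.025], "turn": 0},
  {"xyz": [0, 0, -0.045], "turn": 0},
  {"xyz": [0, 0, -0.07], "turn": 0},
  {"xyz": [0, 0, -0.1], "turn": 0},
  {"xyz": [-0.03, -0.03, -0.12], "turn": 0},
  {"xyz": [-0.06, -0.06, -0.13], "turn": 0},
  {"xyz": [-0.08, -0.09, -0.14], "turn": 0},
  {"xyz": [-0.1, -0.1, -0.14], "turn": 0},
  {"xyz": [-0.1, -0.1, -0.14], "turn": 0},
  {"xyz": [-0.1, -0.1, -0.14], "turn": 0},
])

```text
t: 16.93
eef_pos: [420.0, -59.4, 246.6]
tcp_rot: [[0.63, 0.776, -0.002], [0.776, -0.63, -0.0], [-0.001, -0.002, -1.0]]
wrist_force: [1.0, -0.4, -0.2]
opening: -0.1
```

```bash
python3 - <<'E'
from h import *
S=snap('scene','s15.png');T=snap('top','t15.png')
a=cv2.resize(cv2.imread('pics/s15.png')[180:380,165:435],None,fx=2,fy=2,interpolation=2)
cv2.imwrite('pics/s15c.png',a)
rows([])
E
```

```text
now [423.1 -58.8 246.8] az 51.0 F [ 0.4 -0.1  0.1] t 17.0333 open 0.1 q7 -0.67
```

View pics/s15c.png

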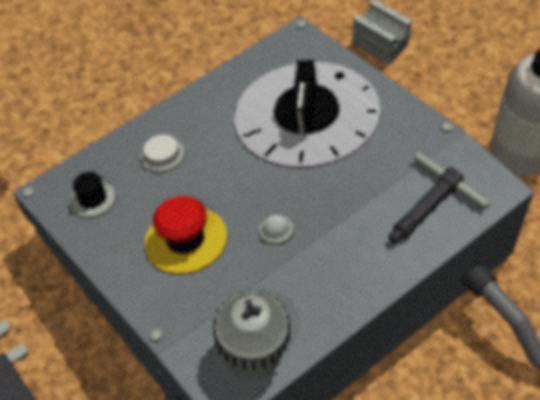

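View pics/t15.png

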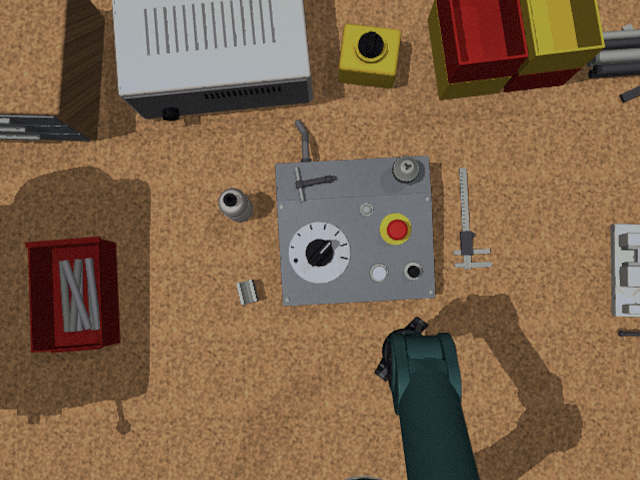

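The pointer at (319,252) in the top view aims up-right at mark 5 (337,233). The start button is out again, the other buttons and the bystanders look unmoved, and the arm is clear.

```bash
python3 - <<'E'
from h import *
print(r.job_done())
E
```

```text
the job is handed in; nothing more can be done
None
```

The drill is set to speed step five and the start button has been pressed and released. I handed the job in at about 17 s of the 61 s allowed; it gives no verdict.

- **Selector:** I pushed the handle with the closed fingertip from the zero dot, one click at a time, to step five. Steps four and five each needed an extra small push after the first stopped part-way. In the last pictures from both cameras the pointer lies on the fifth bar mark, and the force on the finger was about 0 before I backed it off.
- **Start button:** I pressed it only after the speed was set. The force rose from 3 N to 24 N over 3.4 mm, with the last 12 N coming over just 0.5 mm. That stiff end, at the depth the drawing predicts, is my evidence it was fully in. I could not read its travel directly. In the last picture it is out again.
- **Everything else:** The stop and emergency stop were not touched. The chuck key, chuck, oil bottle, V-block and caliper look unmoved by eye in the last pictures. The arm ended clear of everything, with the wrist force near 0.
- **Check that disagreed:** The camera fit of the desk pose was a few millimetres off in places, so I judged the pushes by force and pictures instead.

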